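# Spin the thread winders and bin the one that sticks

## Task

Two thread winders stand in the test rack and one of them has a sticking axle. Push the crank peg of each about a quarter turn or more to see whether its wheel runs on freely or stops dead, then take the sticking winder by its post and set it upright on the floor of the blue bin; leave the good one standing in its nest.

Things in the scene. Friction and masses are not known exactly. Their poses are not given: they have to be found in the camera images.
- post_a (a point): Winder A, loose, 0.6 to 0.85 kg: dark steel foot 64 x 64 x 24 mm, fixed upright steel post (20 mm diameter, top 80 mm above the foot's underside), a red wheel turning on it (96 mm diameter, upper face 40 mm above the underside). Point: on the post's axis, 64 mm above the underside; grip here to lift the unit. z up, x, y along the foot's sides. Both winders look alike, in either nest.
- peg_a (a point): Crank peg of winder A: an upright brass pin, 12 mm diameter, on the red wheel, 40 mm from the post's axis, standing 32 mm above the wheel's upper face. This point is on the pin's axis, 18 mm above the wheel's upper face. Pushed sideways round the post, it turns the wheel.
- wheel_a (a joint): Angle of winder A's wheel, rad, counter-clockwise from above positive, no stops, counts whole turns; at 0 the peg is on the foot's -x side. A good wheel turns at a touch (under 0.1 N at the peg) and runs on a second or more after a push at 0.1 m/s or faster; a sticking one needs about 2 N and stops dead when the push ends.
- post_b (a point): Winder B, loose, 0.6 to 0.85 kg: dark steel foot 64 x 64 x 24 mm, fixed upright steel post (20 mm diameter, top 80 mm above the foot's underside), a red wheel turning on it (96 mm diameter, upper face 40 mm above the underside). Point: on the post's axis, 64 mm above the underside; grip here to lift the unit. z up, x, y along the foot's sides. Both winders look alike, in either nest.
- peg_b (a point): Crank peg of winder B: an upright brass pin, 12 mm diameter, on the red wheel, 40 mm from the post's axis, standing 32 mm above the wheel's upper face. This point is on the pin's axis, 18 mm above the wheel's upper face. Pushed sideways round the post, it turns the wheel.
- wheel_b (a joint): Angle of winder B's wheel, rad, counter-clockwise from above positive, no stops, counts whole turns; at 0 the peg is on the foot's -x side. A good wheel turns at a touch (under 0.1 N at the peg) and runs on a second or more after a push at 0.1 m/s or faster; a sticking one needs about 2 N and stops dead when the push ends.
- rack: Plywood test rack fixed to the bench, 110 x 310 mm, its floor 6 mm above the bench, with two square nests side by side along its y axis, 170 mm apart, walls up to 18 mm above the bench. A winder's foot sits in each with 1.5 mm play a side: lift it straight up. Origin at the centre of its underside; z up.
- bin: Blue open reject bin, 190 x 190 mm outside, 50 mm high, walls and floor 5 mm thick, fixed to the bench. Origin at the centre of its underside; x and y along its sides, z up.
Not all that is in view belongs to the job. Leave any brown look-alike of the part that bears post_a alone.

How it is judged:
On the way:
1. each wheel has been turned well round (its peg at least 45 mm from where it began, about 70 degrees, or its count beyond 4 rad either way) with both winders still in their nests ((distance of peg_a from where it was at the start of the episode above 0.045 m or value of joint wheel_a above 4 rad or value of joint wheel_a below -4 rad) and (distance of peg_b from where it was at the start of the episode above 0.045 m or value of joint wheel_b above 4 rad or value of joint wheel_b below -4 rad) and distance of each of post_a, post_b from where it was at the start of the episode below 0.015 m), for 0.05 s.
At the end, for the whole second after the job is handed in: The sticking winder stands upright (within 10 degrees) on the bin's floor, its post within 50 mm of the bin's centre along each of the bin's sides; the good winder stands upright in its nest, within 15 mm of where it began (x of post_b in the frame of bin between -0.05 and 0.05 m and y of post_b in the frame of bin between -0.05 and 0.05 m and z of post_b in the frame of bin below 0.079 m and angle between each of post_b, post_a's own z axis and vertical below 0.17 rad and distance of post_a from where it was at the start of the episode below 0.015 m); the robot touches nothing.
It fails at once if the good winder is taken out of its nest (distance of post_a from where it was at the start of the episode above 0.03 m).
It also fails if it takes over 54 s, if anything falls off the work surface, if the arm or the gripper's body presses on something with over 40 N, if the wrist force passes 120 N, or if a joint passes its speed limit or range.

## Robot

A 7-joint arm with a two-finger parallel gripper is mounted at the origin on the work surface. World frame = base frame: x ahead of the robot, y to its left, z up, the work surface at z = 0. Lengths are in m, angles in rad, forces in N, time in s.
With the tool pointing down it reaches from about 0.425 to 0.8 m from the base axis. Payload 8.3 kg.
Tool frame: the origin (TCP) lies at the very end of the fingers, on their centre line; the grasp point (between the pads) lies 19 mm behind it; z points along the fingers, y is the line along which they close (so a half turn about z gives the same grasp; the last joint's range is limited). The gripper opens to 85 mm and grips with 20 to 120 N. Pads are 22 mm wide; open, the fingers measure 114 mm over their backs; the gripper's body (76 mm by 85 mm) begins 54 mm behind the grasp point. The pads swing forward as they close: fully open they stand 13 mm farther back than shut.
Start: joints at [1.051, 0.383, 0.016, 1.37, -0.006, 1.388, -0.046], TCP at [0.276, -0.561, 0.231] pointing down, gripper open.
Joint ranges: [-2.95, 2.95], [-0.25, 2.06], [-1.52, 1.56], [0.18, 2.33], [-1.44, 4.58], [0.02, 2.06], [-3.01, 3.01]. Speed limits (rad/s): [2.39, 2.39, 3.01, 3.01, 3.14, 3.14, 3.14].

## Interface

Orientations are given as a unit quaternion [w, x, y, z].
In Python, from plant import ctrl, viewer gives the robot as it stands.
- The arm moves only by the shell command python3 -m pendant 'ROWS'. ROWS is JSON, a list of rows, each an object with "xyz": the shift along the world's x, y, z in m, a list of three; "turn": the turn, a rotation vector about the world's x, y, z in rad, a list of three; "grip": the closure, from -1 (fully open) to 1 (shut). A call has 1 to 10 rows; each row is the pose to reach, as a shift and turn from the pose commanded when the call began; what a row does not reach only later rows make up. A row lasts 1/12 s, in which the tool goes at most 41.7 mm and 7.16 degrees, less where a joint would pass 70% of its speed; a pose out of reach is approached as far as the arm can. A call with a gripper value outside its range is refused whole. The fingers move at their own pace and stop on an object; the grip force is fixed at half the most. Time passes only in rows, so rows that repeat a pose let the fingers close. It gives the time, the measured TCP pose, the force, the opening and the grip force at its end, in the units of the state.
- ctrl.observe(): the state, without advancing time (a new reading comes with each control period).
- viewer.get_image(name): name is "scene" or "top"; returns a dict with "color" (480x640x3 uint8, red, green, blue), "range_z" (480x640 float32, m along the optical axis (not along the pixel's ray), 0 where there is no reading), "fx", "fy", "cx", "cy" (pixels), "D" ([k1, k2, p1, p2, k3] as OpenCV has them; the pictures are not rectified), "rvec" (rotation vector, rad) and "tvec" (3), from world to camera coordinates, as OpenCV has them. Camera axes: x right, y down, z forward; pixel columns grow to the right and rows downward; lengths in m; the calibration is good to about 2 mm. A picture is of the moment at which its call begins.
- ctrl.sign_off(): hands the job in; it is judged then, once.
The state is a dict: "clock": time; "q": joint angles; "joint_vel": joint speeds; "joint_efforts": joint torques, N m; "tcp_pos": TCP position; "tool_rot": TCP orientation; "wrist_force": force on the tool from outside, world axes, zero at the start; "moment": the same for the moment, N m; "opening": finger opening in m; "grasp_force": force on a finger pad.
Only numpy, scipy, OpenCV 4.12 (cv2) and the standard library are available. Lean on these libraries where they do the work, as an engineer would, in place of code of your own. Each camera call takes 0.05 s, during which the arm holds its last target. There are 200 camera calls.

## Working session

There is one attempt and no reset: what is moved stays moved. The work goes in short steps, Python scripts to look and compute and a shell command to move; the robot and the scene stay as the last step left them, time stands still between calls to the robot, and variables do not carry over. Pictures are saved under pics/ and viewed, at most 10 in all, crops included, and the job is handed in when it is done.

```bash
mkdir -p pics
cat > h.py <<'E'
import numpy as np, cv2
from plant import ctrl, viewer
def cam(n):
    d=viewer.get_image(n); d['K']=np.array([[d['fx'],0,d['cx']],[0,d['fy'],d['cy']],[0,0,1.]]); d['R']=cv2.Rodrigues(np.array(d['rvec'],float))[0]; d['D']=np.array(d['D'],float); d['t']=np.array(d['tvec'],float).ravel(); return d
def ray(d,uv):
    p=cv2.undistortPoints(np.array(uv,float).reshape(-1,1,2),d['K'],d['D']).reshape(-1,2)
    return -d['R'].T@d['t'], np.c_[p,np.ones(len(p))]@d['R']
def onz(d,uv,z):
    c,r=ray(d,uv); return c+r*((z-c[2])/r[:,2])[:,None]
def cloud(d):
    v,u=np.mgrid[0:480,0:640]; c,r=ray(d,np.c_[u.ravel(),v.ravel()])
    return (c+r*d['range_z'].ravel()[:,None]).reshape(480,640,3)
def save(d,n): cv2.imwrite('pics/'+n+'.png',cv2.cvtColor(d['color'],cv2.COLOR_RGB2BGR))
E
python3 - <<'E'
from h import *
a=cam('scene');b=cam('top');save(a,'s0');save(b,'t0')
for d in(a,b): print(-d['R'].T@d['t'])
o=ctrl.observe();print(o['clock'],o['tcp_pos'],o['tool_rot'],o['opening'])
E
```

```text
[1.1723226  0.41522313 0.6533786 ]
[0.39768341 0.04912497 0.94693881]
0.1 [ 0.27550496 -0.56051743  0.2303859 ] [-8.40548847e-04  9.74024535e-01  2.26440832e-01 -2.19540661e-04] 0.08508381086263239
```

View pics/t0.png

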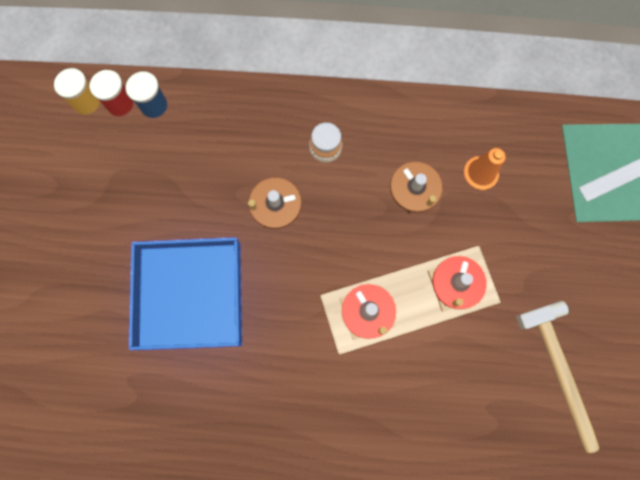

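View pics/s0.png

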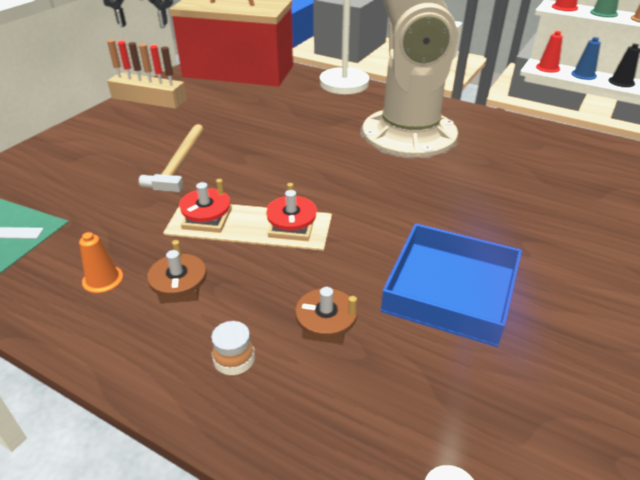

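The top view shows the red wheels at (369,311) and (460,282), with pegs at about (383,330) and (459,302). The bin is at (187,294). The brown look-alikes at (275,203) and (416,186) are left alone.

```bash
cat > meas.py <<'E'
from h import *
def wheels(d):
    hsv=cv2.cvtColor(d['color'],cv2.COLOR_RGB2HSV)
    m=(((hsv[...,0]<5)|(hsv[...,0]>174))&(hsv[...,1]>170)&(hsv[...,2]>120)).astype(np.uint8)
    cs=cv2.findContours(m,cv2.RETR_EXTERNAL,cv2.CHAIN_APPROX_NONE)[0]
    out=[]
    for c in cs:
        if cv2.contourArea(c)<1000: continue
        P=onz(d,cv2.convexHull(c).astype(float),.046)[:,:2].astype(np.float32)
        out.append(cv2.minEnclosingCircle(P))
    return sorted(out,key=lambda o:-o[0][1])
E
python3 - <<'E'
from meas import *
d=cam('top'); np.set_printoptions(precision=4,suppress=True)
W=wheels(d);print(W)
P=cloud(d)
for (c,r) in W:
    c=np.array(c);D=np.linalg.norm(P[...,:2]-c,axis=2)
    k=(D<.055)&(D>.025)&(P[...,2]>.058)&(P[...,2]<.085); q=P[k]
    k2=(D<.02)&(P[...,2]>.075)
    print('peg',q.mean(0),k.sum(),np.argwhere(k).mean(0),'post',P[k2].mean(0),k2.sum())
print('pegtop ray',onz(d,[[383,330],[459,302]],.076),'posttop',onz(d,[[371.5,309.5],[466,279.5]],.086))
hsv=cv2.cvtColor(d['color'],cv2.COLOR_RGB2HSV)
m=((abs(hsv[...,0].astype(int)-109)<10)&(hsv[...,1]>150)).astype(np.uint8); m[:200]=0
c=max(cv2.findContours(m,0,2)[0],key=cv2.contourArea);r=cv2.minAreaRect(onz(d,c.astype(float),.05)[:,:2].astype(np.float32));print('bin',r)
m=((abs(hsv[...,0].astype(int)-18)<10)&(hsv[...,1]<140)&(hsv[...,2]>150)).astype(np.uint8);m[:230]=0;m[:,510:]=0
c=max(cv2.findContours(m,0,2)[0],key=cv2.contourArea);print('rack',cv2.minAreaRect(onz(d,c.astype(float),.018)[:,:2].astype(np.float32)))
# gripper yaw
from scipy.spatial.transform import Rotation as R
q=ctrl.observe()['tool_rot'];print(R.from_quat(np.r_[q[1:],q[0]]).as_matrix())
cv2.imwrite('pics/crop.png',cv2.resize(cv2.cvtColor(d['color'][240:360,310:510],cv2.COLOR_RGB2BGR),(800,480),interpolation=2))
E
```

```text
[]
pegtop ray [[ 0.444  -0.0686  0.076 ]
 [ 0.4996 -0.1951  0.076 ]] posttop [[ 0.4758 -0.0467  0.086 ]
 [ 0.5372 -0.2037  0.086 ]]
bin ((0.48455914855003357, 0.2754213809967041), (0.18524567782878876, 0.18907180428504944), 6.717084884643555)
rack ((0.499593585729599, -0.1253749281167984), (0.1495346575975418, 0.3164604604244232), 18.09671401977539)
[[ 0.8974  0.4411 -0.0007]
 [ 0.4411 -0.8974  0.0013]
 [-0.     -0.0015 -1.    ]]
```

View pics/crop.png

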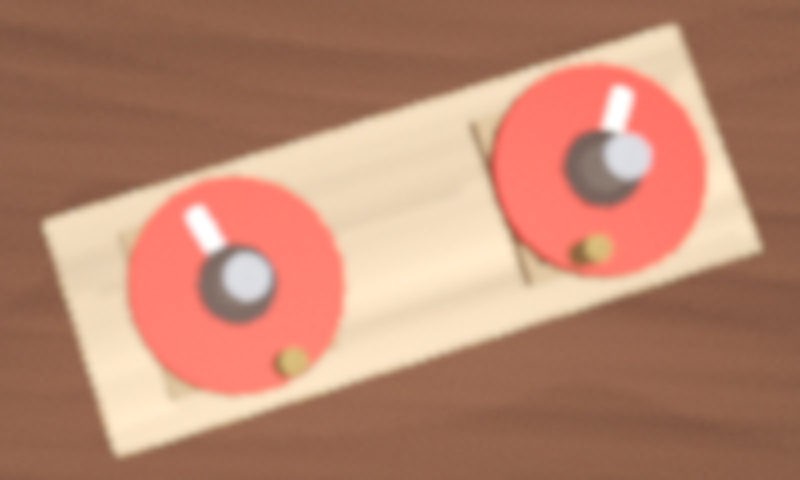

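The crop shows both wheels. Left post top is at (371.5,309) full-frame with its peg at (383,330). Right post top is at (466.5,279) with its peg at (459,302). The red looks washed out here, so I'll loosen the mask.

```bash
sed -i 's/>170)&/>95)\&/;s/<5)|/<7)|/' meas.py
cat >> meas.py <<'E'
def yb(d,c):  # peg via brass mask: base rays onto mid height
    hsv=cv2.cvtColor(d['color'],cv2.COLOR_RGB2HSV)
    m=(hsv[...,0]>13)&(hsv[...,0]<30)&(hsv[...,1]>70)
    v,u=np.nonzero(m); X=onz(d,np.c_[u,v],.078)[:,:2]; D=np.linalg.norm(X-c,axis=1)
    k=(D<.052)&(D>.028); return np.median(X[k],0),k.sum()
E
python3 - <<'E'
from meas import *
np.set_printoptions(precision=4,suppress=True)
d=cam('top')
for c,r in wheels(d):
    p,n=yb(d,np.array(c)); e=p-c; print(np.array(c),r,p,n,np.linalg.norm(e),np.degrees(np.arctan2(e[1],e[0])))
print(onz(d,[[371.5,309.2],[466.7,279]],.086))
print(onz(d,[[383,330],[459,302]],.078))
E
```

```text
[ 0.4772 -0.0461] 0.04706738889217377 [ 0.4456 -0.0642] 76 0.036380422581222635 -150.109605094939
[ 0.5388 -0.2029] 0.047853466123342514 [ 0.5341 -0.1946] 82 0.00955299877634491 119.63611496930716
[[ 0.4763 -0.0466  0.086 ]
 [ 0.5382 -0.2049  0.086 ]]
[[ 0.4439 -0.0683  0.078 ]
 [ 0.4994 -0.1946  0.078 ]]
```

Both posts and pegs check out: peg radius is 40 mm and post spacing is 169.5 mm. I'll push the right winder first, counter-clockwise along an arc.

```bash
python3 -m pendant '[{"xyz":[0.236,0.394,-0.05],"turn":[0,0,0],"grip":1},{"xyz":[0.236,0.394,-0.05],"turn":[0,0,0],"grip":1},{"xyz":[0.236,0.394,-0.05],"turn":[0,0,0],"grip":1},{"xyz":[0.236,0.394,-0.05],"turn":[0,0,0],"grip":1},{"xyz":[0.236,0.394,-0.05],"turn":[0,0,0],"grip":1},{"xyz":[0.236,0.394,-0.05],"turn":[0,0,0],"grip":1},{"xyz":[0.236,0.394,-0.05],"turn":[0,0,0],"grip":1},{"xyz":[0.236,0.394,-0.05],"turn":[0,0,0],"grip":1},{"xyz":[0.236,0.394,-0.05],"turn":[0,0,0],"grip":1},{"xyz":[0.236,0.394,-0.05],"turn":[0,0,0],"grip":1}]'
python3 -m pendant '[{"xyz":[0,0,0],"turn":[0,0,0],"grip":1},{"xyz":[0,0,0],"turn":[0,0,0],"grip":1}]'
python3 - <<'E'
import numpy as np
def arc(c,a0,a1,n,r=.046):
    a=np.radians(np.linspace(a0,a1,n+1)); p=np.array(c)+r*np.c_[np.cos(a),np.sin(a)]
    print(p[0].round(4),(p[1:]-p[0]).round(3).tolist())
arc((.5385,-.204),126,261,9); arc((.477,-.0462),254,119,9)
E
```

```text
clock: 1.03
tcp_pos: [0.4891, -0.2037, 0.1861]
tool_rot: [0.0, 0.974, 0.226, 0.0]
wrist_force: [1.1, -1.2, -0.4]
opening: -0.0003
grasp_force: 0.0
clock: 1.2
tcp_pos: [0.4897, -0.2022, 0.1858]
tool_rot: [-0.001, 0.973, 0.23, -0.0]
wrist_force: [0.0, -0.4, 0.6]
opening: -0.0003
grasp_force: 0.0
[ 0.5115 -0.1668] [[-0.009, -0.008], [-0.015, -0.019], [-0.018, -0.03], [-0.019, -0.042], [-0.016, -0.054], [-0.01, -0.064], [-0.002, -0.073], [0.008, -0.079], [0.02, -0.083]]
[ 0.4643 -0.0904] [[-0.011, 0.005], [-0.02, 0.012], [-0.028, 0.022], [-0.032, 0.033], [-0.033, 0.045], [-0.032, 0.057], [-0.027, 0.068], [-0.019, 0.077], [-0.01, 0.084]]
```

```bash
python3 -m pendant '[{"xyz":[0.022,0.035,0],"turn":[0,0,0],"grip":1},{"xyz":[0.022,0.035,-0.03],"turn":[0,0,0],"grip":1},{"xyz":[0.022,0.035,-0.06],"turn":[0,0,0],"grip":1},{"xyz":[0.022,0.035,-0.09],"turn":[0,0,0],"grip":1},{"xyz":[0.022,0.035,-0.11],"turn":[0,0,0],"grip":1},{"xyz":[0.022,0.035,-0.128],"turn":[0,0,0],"grip":1},{"xyz":[0.022,0.035,-0.128],"turn":[0,0,0],"grip":1},{"xyz":[0.022,0.035,-0.128],"turn":[0,0,0],"grip":1},{"xyz":[0.022,0.035,-0.128],"turn":[0,0,0],"grip":1}]'
python3 - <<'E'
from h import *
save(cam('scene'),'s1')
E
```

```text
clock: 1.95
tcp_pos: [0.511, -0.1717, 0.0594]
tool_rot: [0.0, 0.974, 0.226, 0.001]
wrist_force: [-0.3, 0.0, 0.5]
opening: -0.0
grasp_force: 0.0
```

View pics/s1.png

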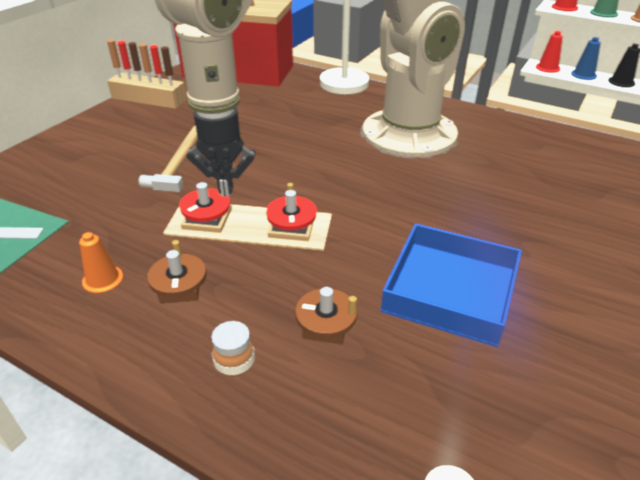

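The fingertip stands beside the right peg at about (225,187), and both wheels are undisturbed. Now I'll push.

```bash
python3 -m pendant '[{"xyz":[-0.009,-0.004,0],"turn":[0,0,0],"grip":1},{"xyz":[-0.015,-0.015,0],"turn":[0,0,0],"grip":1},{"xyz":[-0.018,-0.027,0],"turn":[0,0,0],"grip":1},{"xyz":[-0.019,-0.039,0],"turn":[0,0,0],"grip":1},{"xyz":[-0.016,-0.051,0],"turn":[0,0,0],"grip":1},{"xyz":[-0.010,-0.062,0],"turn":[0,0,0],"grip":1},{"xyz":[-0.002,-0.071,0],"turn":[0,0,0],"grip":1},{"xyz":[0.008,-0.078,0],"turn":[0,0,0],"grip":1},{"xyz":[0.02,-0.082,0],"turn":[0,0,0],"grip":1}]'
cat > two.py <<'E'
from h import *
import sys
n=sys.argv[1]; L=[]
for i in range(4):
    d=cam('scene'); L.append(cv2.resize(d['color'][160:260,140:360],(396,180)))
    if i==0: print(ctrl.observe()['clock'])
for i in range(16): d=cam('scene')   # let 0.8 s pass
L.append(cv2.resize(d['color'][160:260,140:360],(396,180)))
print(ctrl.observe()['clock'])
im=np.vstack([np.hstack([L[0],L[1]]),np.hstack([L[3],L[4]])]); cv2.imwrite('pics/'+n+'.png',cv2.cvtColor(im,cv2.COLOR_RGB2BGR))
E
python3 two.py pR
```

```text
clock: 2.75
tcp_pos: [0.5298, -0.2556, 0.058]
tool_rot: [0.0, 0.974, 0.225, -0.001]
wrist_force: [-2.2, 0.3, -0.4]
opening: -0.0001
grasp_force: 0.7
2.8
3.75
```

View pics/pR.png

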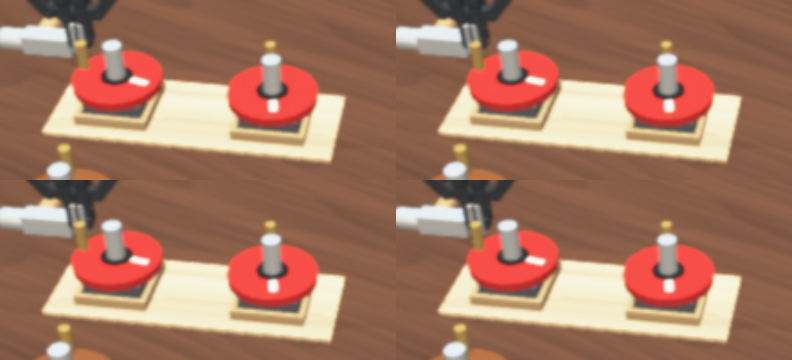

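The right wheel stays put against the finger, with its white mark unchanged over 0.95 s and 2.2 N on the wrist, so it looks sticking. The left wheel is undisturbed. I'll back off and test the left one clockwise.

```bash
python3 -m pendant '[{"xyz":[-0.015,0,0],"turn":[0,0,0],"grip":1},{"xyz":[-0.015,0,0.035],"turn":[0,0,0],"grip":1},{"xyz":[-0.015,0,0.07],"turn":[0,0,0],"grip":1},{"xyz":[-0.067,0.03,0.07],"turn":[0,0,0],"grip":1},{"xyz":[-0.067,0.07,0.07],"turn":[0,0,0],"grip":1},{"xyz":[-0.067,0.11,0.07],"turn":[0,0,0],"grip":1},{"xyz":[-0.067,0.15,0.07],"turn":[0,0,0],"grip":1},{"xyz":[-0.067,0.163,0.07],"turn":[0,0,0],"grip":1},{"xyz":[-0.067,0.163,0.07],"turn":[0,0,0],"grip":1},{"xyz":[-0.067,0.163,0.07],"turn":[0,0,0],"grip":1}]'
python3 - <<'E'
from meas import *
print(wheels(cam('top')),ctrl.observe()['tcp_pos'])
E
```

```text
clock: 4.58
tcp_pos: [0.4637, -0.0884, 0.1285]
tool_rot: [0.0, 0.974, 0.228, 0.0]
wrist_force: [-0.1, -1.1, 0.7]
opening: -0.0001
grasp_force: 0.0
[((0.47739967703819275, -0.0464458093047142), 0.047492556273937225)] [ 0.4636275  -0.0899634   0.12837155]
```

```bash
python3 -m pendant '[{"xyz":[0,0,-0.03],"turn":[0,0,0],"grip":1},{"xyz":[0,0,-0.055],"turn":[0,0,0],"grip":1},{"xyz":[0,0,-0.07],"turn":[0,0,0],"grip":1},{"xyz":[0,0,-0.07],"turn":[0,0,0],"grip":1},{"xyz":[0,0,-0.07],"turn":[0,0,0],"grip":1}]'
python3 -m pendant '[{"xyz":[-0.011,0.005,0],"turn":[0,0,0],"grip":1},{"xyz":[-0.02,0.012,0],"turn":[0,0,0],"grip":1},{"xyz":[-0.028,0.022,0],"turn":[0,0,0],"grip":1},{"xyz":[-0.032,0.033,0],"turn":[0,0,0],"grip":1},{"xyz":[-0.033,0.045,0],"turn":[0,0,0],"grip":1},{"xyz":[-0.032,0.057,0],"turn":[0,0,0],"grip":1},{"xyz":[-0.027,0.068,0],"turn":[0,0,0],"grip":1},{"xyz":[-0.019,0.077,0],"turn":[0,0,0],"grip":1},{"xyz":[-0.01,0.084,0],"turn":[0,0,0],"grip":1}]'
python3 two.py pL
```

```text
clock: 5.05
tcp_pos: [0.463, -0.0908, 0.0577]
tool_rot: [-0.0, 0.974, 0.225, -0.001]
wrist_force: [0.2, -0.3, -0.6]
opening: -0.0002
grasp_force: 0.0
clock: 5.8
tcp_pos: [0.4539, -0.0037, 0.0589]
tool_rot: [0.0, 0.974, 0.227, 0.001]
wrist_force: [-0.1, -0.3, 1.4]
opening: -0.0
grasp_force: 0.0
5.85
6.8
```

View pics/pL.png

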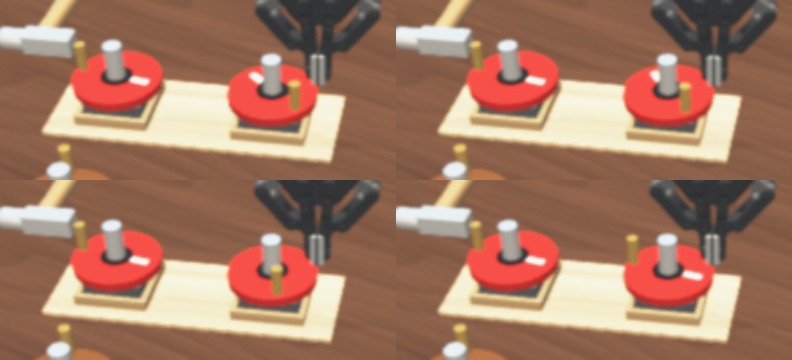

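The left wheel runs on freely: its white mark and peg move between frames with no contact. The right wheel is therefore the sticking one. I'll raise clear and measure the right winder.

```bash
python3 -m pendant '[{"xyz":[0,0.01,0.04],"turn":[0,0,0],"grip":1},{"xyz":[0,0.01,0.08],"turn":[0,0,0],"grip":-0.2},{"xyz":[0,0.05,0.1],"turn":[0,0,0],"grip":-0.2},{"xyz":[0,0.09,0.1],"turn":[0,0,0],"grip":-0.2},{"xyz":[0,0.1,0.1],"turn":[0,0,0],"grip":-0.2},{"xyz":[0,0.1,0.1],"turn":[0,0,0],"grip":-0.2},{"xyz":[0,0.1,0.1],"turn":[0,0,0],"grip":-0.2}]'
python3 - <<'E'
from meas import *
np.set_printoptions(precision=4,suppress=True)
d=cam('top');s=cam('scene')
print(wheels(d))
P=cloud(d); c=np.array([.5385,-.204]); D=np.linalg.norm(P[...,:2]-c,axis=2)
w=(D<.045)&(P[...,2]>.035)&(P[...,2]<.056); X=P[w]; A=np.linalg.lstsq(np.c_[X[:,:2]-c,np.ones(len(X))],X[:,2],rcond=None)[0]; print('wheel plane',A,len(X))
t=(D<.03)&(P[...,2]>.07); print('post',P[t].mean(0),t.sum())
a=cv2.resize(d['color'][240:360,310:510],(800,480),interpolation=2)[:, :]
b=cv2.resize(s['color'][150:260,150:260],(480,480),interpolation=2)
cv2.imwrite('pics/c2.png',cv2.cvtColor(cv2.resize(np.hstack([a[:,480:],b]),(800,480)),cv2.COLOR_RGB2BGR))
E
```

```text
clock: 7.38
tcp_pos: [0.4534, 0.0951, 0.1582]
tool_rot: [0.0, 0.974, 0.228, 0.0]
wrist_force: [-0.4, -0.5, -0.5]
opening: 0.0512
grasp_force: 0.0
[((0.4769110083580017, -0.046079833060503006), 0.04720902815461159), ((0.5380885601043701, -0.20311680436134338), 0.048014987260103226)]
wheel plane [0.0011 0.0025 0.0467] 1835
post [ 0.5373 -0.2026  0.0842] 123
```

View pics/c2.png

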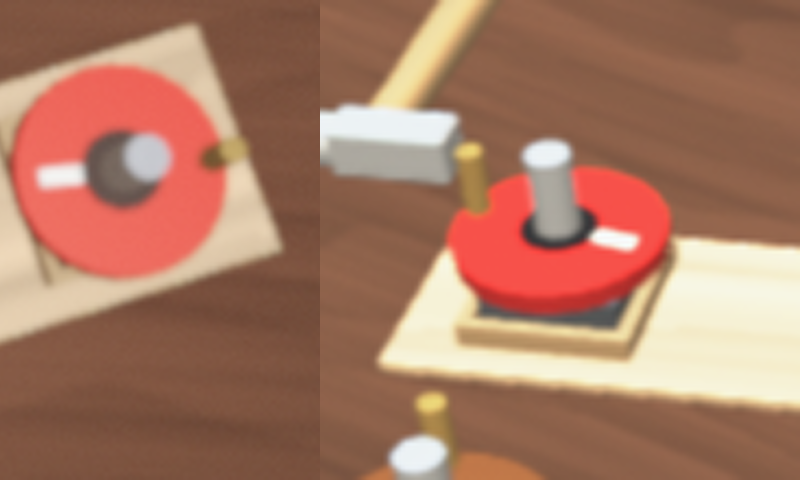

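The right winder is flat and upright in its nest with its post at (0.538, -0.204). Its peg now points to -y, so I'll turn the tool about 60° to close along x, then fly over.

```bash
python3 -m pendant '[{"xyz":[0.085,-0.035,0],"turn":[0,0,0.12],"grip":-0.2},{"xyz":[0.085,-0.07,0],"turn":[0,0,0.24],"grip":-0.2},{"xyz":[0.085,-0.105,0],"turn":[0,0,0.36],"grip":-0.2},{"xyz":[0.085,-0.14,0],"turn":[0,0,0.48],"grip":-0.2},{"xyz":[0.085,-0.175,0],"turn":[0,0,0.6],"grip":-0.2},{"xyz":[0.085,-0.21,0],"turn":[0,0,0.72],"grip":-0.2},{"xyz":[0.085,-0.245,0],"turn":[0,0,0.84],"grip":-0.2},{"xyz":[0.085,-0.28,0],"turn":[0,0,0.96],"grip":-0.2},{"xyz":[0.085,-0.299,0],"turn":[0,0,1.05],"grip":-0.2},{"xyz":[0.085,-0.299,0],"turn":[0,0,1.05],"grip":-0.2}]'
python3 -m pendant '[{"xyz":[0,0,0],"turn":[0,0,0],"grip":-0.2},{"xyz":[0,0,0],"turn":[0,0,0],"grip":-0.2}]'
python3 -c "
from plant import ctrl;o=ctrl.observe();print(o['q'],o['tcp_pos'])"
```

```text
clock: 8.32
tcp_pos: [0.5359, -0.214, 0.157]
tool_rot: [0.0, 0.731, 0.683, -0.002]
wrist_force: [-0.7, -1.2, -0.8]
opening: 0.0512
grasp_force: 0.0
clock: 8.48
tcp_pos: [0.5381, -0.2046, 0.1577]
tool_rot: [-0.001, 0.73, 0.683, -0.0]
wrist_force: [-0.5, 0.4, 1.0]
opening: 0.0515
grasp_force: 0.0
[ 0.65553839  0.35938348 -0.43976428  1.59967652  0.1594816   1.21940711
  0.11852519] [ 0.53805094 -0.20456939  0.15773287]
```

```bash
python3 -m pendant '[{"xyz":[0,0,-0.03],"turn":[0,0,0],"grip":-0.2},{"xyz":[0,0,-0.06],"turn":[0,0,0],"grip":-0.2},{"xyz":[0,0,-0.085],"turn":[0,0,0],"grip":-0.2},{"xyz":[0,0,-0.105],"turn":[0,0,0],"grip":-0.2},{"xyz":[0,0,-0.105],"turn":[0,0,0],"grip":-0.2},{"xyz":[0,0,-0.105],"turn":[0,0,0],"grip":1},{"xyz":[0,0,-0.105],"turn":[0,0,0],"grip":1},{"xyz":[0,0,-0.105],"turn":[0,0,0],"grip":1},{"xyz":[0,0,-0.105],"turn":[0,0,0],"grip":1},{"xyz":[0,0,-0.105],"turn":[0,0,0],"grip":1}]'
python3 -m pendant '[{"xyz":[0,0,0],"turn":[0,0,0],"grip":1},{"xyz":[0,0,0],"turn":[0,0,0],"grip":1},{"xyz":[0,0,0],"turn":[0,0,0],"grip":1}]'
```

```text
clock: 9.32
tcp_pos: [0.5394, -0.2044, 0.0549]
tool_rot: [0.001, 0.729, 0.684, 0.001]
wrist_force: [-3.7, 2.5, 6.5]
opening: 0.0186
grasp_force: 59.1
clock: 9.57
tcp_pos: [0.5394, -0.2044, 0.055]
tool_rot: [0.001, 0.729, 0.684, 0.001]
wrist_force: [-3.2, 2.4, 7.4]
opening: 0.018
grasp_force: 59.1
```

The post is gripped at 18 mm with 59 N. I'll lift straight up.

```bash
python3 -m pendant '[{"xyz":[0,0,0.008],"turn":[0,0,0],"grip":1},{"xyz":[0,0,0.018],"turn":[0,0,0],"grip":1},{"xyz":[0,0,0.03],"turn":[0,0,0],"grip":1},{"xyz":[0,0,0.05],"turn":[0,0,0],"grip":1},{"xyz":[0,0,0.075],"turn":[0,0,0],"grip":1},{"xyz":[0,0,0.1],"turn":[0,0,0],"grip":1},{"xyz":[0,0,0.125],"turn":[0,0,0],"grip":1},{"xyz":[0,0,0.14],"turn":[0,0,0],"grip":1},{"xyz":[0,0,0.14],"turn":[0,0,0],"grip":1},{"xyz":[0,0,0.14],"turn":[0,0,0],"grip":1}]'
python3 - <<'E'
from meas import *
s=cam('scene');save(s,'s3'); P=cloud(cam('top'))
k=(P[...,2]>.035)&(P[...,2]<.06)&(P[...,1]>.12)&(P[...,1]<.42)&(P[...,0]>.3)&(P[...,0]<.7)
r=cv2.minAreaRect(P[k][:,:2].astype(np.float32));print('bin rim',r)
E
```

```text
clock: 10.4
tcp_pos: [0.5388, -0.2048, 0.1942]
tool_rot: [0.001, 0.729, 0.684, 0.0]
wrist_force: [0.5, 0.1, -5.7]
opening: 0.0184
grasp_force: 59.6
bin rim ((0.541894793510437, 0.24221953749656677), (0.2957666218280792, 0.2768542170524597), 6.217530250549316)
```

View pics/s3.png

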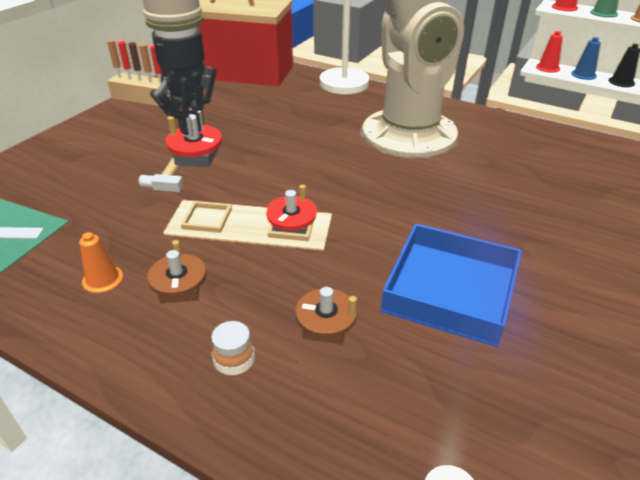

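The sticking winder hangs upright at (193,145), and the good one is in its nest at (291,212). I'll cross-check the bin centre while carrying the winder over.

```bash
python3 -m pendant '[{"xyz":[-0.004,0.035,0],"turn":[0,0,0],"grip":1},{"xyz":[-0.008,0.07,0],"turn":[0,0,0],"grip":1},{"xyz":[-0.012,0.105,0],"turn":[0,0,0],"grip":1},{"xyz":[-0.016,0.14,0],"turn":[0,0,0],"grip":1},{"xyz":[-0.02,0.175,0],"turn":[0,0,0],"grip":1},{"xyz":[-0.024,0.21,0],"turn":[0,0,0],"grip":1},{"xyz":[-0.028,0.245,0],"turn":[0,0,0],"grip":1},{"xyz":[-0.032,0.28,0],"turn":[0,0,0],"grip":1},{"xyz":[-0.036,0.315,0],"turn":[0,0,0],"grip":1},{"xyz":[-0.04,0.35,0],"turn":[0,0,0],"grip":1}]'
python3 -m pendant '[{"xyz":[-0.004,0.035,0],"turn":[0,0,0],"grip":1},{"xyz":[-0.008,0.07,0],"turn":[0,0,0],"grip":1},{"xyz":[-0.012,0.105,0],"turn":[0,0,0],"grip":1},{"xyz":[-0.014,0.13,0],"turn":[0,0,0],"grip":1},{"xyz":[-0.014,0.13,0],"turn":[0,0,0],"grip":1},{"xyz":[-0.014,0.13,0],"turn":[0,0,0],"grip":1},{"xyz":[-0.014,0.13,0],"turn":[0,0,0],"grip":1}]'
python3 - <<'E'
from h import *
im=cv2.cvtColor(cv2.imread('pics/s0.png'),cv2.COLOR_BGR2RGB); d=cam('scene'); save(d,'s4')
hsv=cv2.cvtColor(im,cv2.COLOR_RGB2HSV);m=((abs(hsv[...,0].astype(int)-110)<12)&(hsv[...,1]>140)).astype(np.uint8);m[:200]=0
c=max(cv2.findContours(m,0,2)[0],key=cv2.contourArea); 
print(cv2.approxPolyDP(cv2.convexHull(c),6,True).reshape(-1,2).tolist())
print('rim corners z.05',onz(d,[[417,228],[520,242],[498,334],[386,309]],.05).round(3).tolist())
E
```

```text
clock: 11.33
tcp_pos: [0.4971, 0.1466, 0.1916]
tool_rot: [-0.001, 0.729, 0.684, -0.001]
wrist_force: [0.3, 0.2, -5.6]
opening: 0.0182
grasp_force: 59.6
clock: 11.92
tcp_pos: [0.4841, 0.2746, 0.1916]
tool_rot: [-0.0, 0.729, 0.684, -0.001]
wrist_force: [-0.0, -1.1, -6.0]
opening: 0.0181
grasp_force: 59.7
[[415, 224], [520, 250], [496, 345], [381, 310]]
rim corners z.05 [[0.414, 0.183, 0.05], [0.361, 0.355, 0.05], [0.589, 0.38, 0.05], [0.625, 0.218, 0.05]]
```

Run:
```python
from h import *
d=cam('top'); im=cv2.imread('pics/t0.png');hsv=cv2.cvtColor(im,cv2.COLOR_BGR2HSV)
m=((abs(hsv[...,0].astype(int)-108)<12)&(hsv[...,1]>120)&(hsv[...,2]>190)).astype(np.uint8);m[:200]=0
c=max(cv2.findContours(m,0,2)[0],key=cv2.contourArea);print(cv2.boundingRect(c),cv2.minAreaRect(onz(d,c.astype(float),.005)[:,:2].astype(np.float32)))
print(ctrl.observe()['tcp_pos'])
```

```text
(130, 238, 109, 111) ((0.4891112744808197, 0.28958654403686523), (0.19810284674167633, 0.19793906807899475), 6.648440361022949)
[0.48480672 0.27373079 0.19223703]
```

View pics/s4.png

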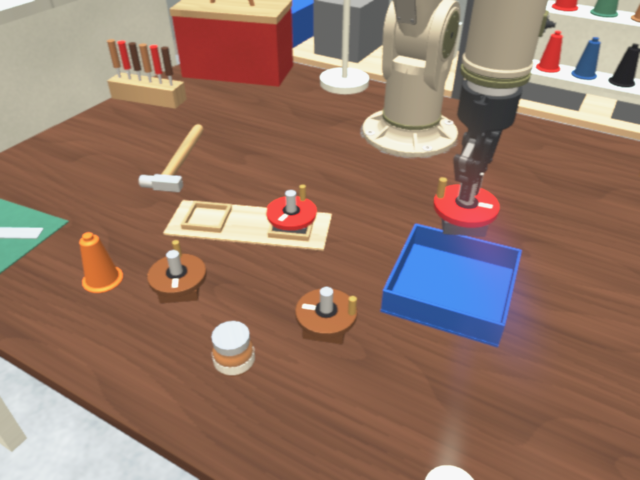

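The winder hangs upright above the bin. The full bin outline cast onto rim height gives 185 x 189 mm, centred at (0.485, 0.275), so I'm centred. I'll lower it.

```bash
python3 -m pendant '[{"xyz":[0,0,-0.03],"turn":[0,0,0],"grip":1},{"xyz":[0,0,-0.06],"turn":[0,0,0],"grip":1},{"xyz":[0,0,-0.09],"turn":[0,0,0],"grip":1},{"xyz":[0,0,-0.11],"turn":[0,0,0],"grip":1},{"xyz":[0,0,-0.12],"turn":[0,0,0],"grip":1},{"xyz":[0,0,-0.126],"turn":[0,0,0],"grip":1},{"xyz":[0,0,-0.131],"turn":[0,0,0],"grip":1},{"xyz":[0,0,-0.134],"turn":[0,0,0],"grip":1},{"xyz":[0,0,-0.134],"turn":[0,0,0],"grip":1},{"xyz":[0,0,-0.134],"turn":[0,0,0],"grip":1}]'
```

```text
clock: 12.85
tcp_pos: [0.4852, 0.2758, 0.0602]
tool_rot: [0.0, 0.729, 0.684, 0.001]
wrist_force: [-0.4, 0.0, -6.9]
opening: 0.0183
grasp_force: 59.4
```

```bash
python3 -m pendant '[{"xyz":[0,0,-0.002],"turn":[0,0,0],"grip":1},{"xyz":[0,0,-0.004],"turn":[0,0,0],"grip":1},{"xyz":[0,0,-0.006],"turn":[0,0,0],"grip":1},{"xyz":[0,0,-0.007],"turn":[0,0,0],"grip":1},{"xyz":[0,0,-0.007],"turn":[0,0,0],"grip":1},{"xyz":[0,0,-0.007],"turn":[0,0,0],"grip":1}]'
```

```text
clock: 13.35
tcp_pos: [0.4848, 0.2758, 0.054]
tool_rot: [0.001, 0.729, 0.684, 0.0]
wrist_force: [-6.8, -3.9, 11.4]
opening: 0.0185
grasp_force: 61.5
```

The foot is on the floor with an upward contact force of 11 N. I'll release and rise.

```bash
python3 -m pendant '[{"xyz":[0,0,0],"turn":[0,0,0],"grip":-0.2},{"xyz":[0,0,0],"turn":[0,0,0],"grip":-0.2},{"xyz":[0,0,0],"turn":[0,0,0],"grip":-0.2},{"xyz":[0,0,0],"turn":[0,0,0],"grip":-0.2},{"xyz":[0,0,0.03],"turn":[0,0,0],"grip":-0.2},{"xyz":[0,0,0.07],"turn":[0,0,0],"grip":-0.2},{"xyz":[0,0,0.11],"turn":[0,0,0],"grip":-0.2},{"xyz":[0,0,0.15],"turn":[0,0,0],"grip":-0.2},{"xyz":[0,0,0.17],"turn":[0,0,0],"grip":-0.2},{"xyz":[0,0,0.17],"turn":[0,0,0],"grip":-0.2}]'
python3 - <<'E'
from h import *
d=cam('scene');save(d,'s5')
E
```

```text
clock: 14.18
tcp_pos: [0.4866, 0.2774, 0.228]
tool_rot: [0.001, 0.729, 0.684, 0.004]
wrist_force: [0.7, 0.1, 0.0]
opening: 0.0514
grasp_force: 0.0
```

View pics/s5.png

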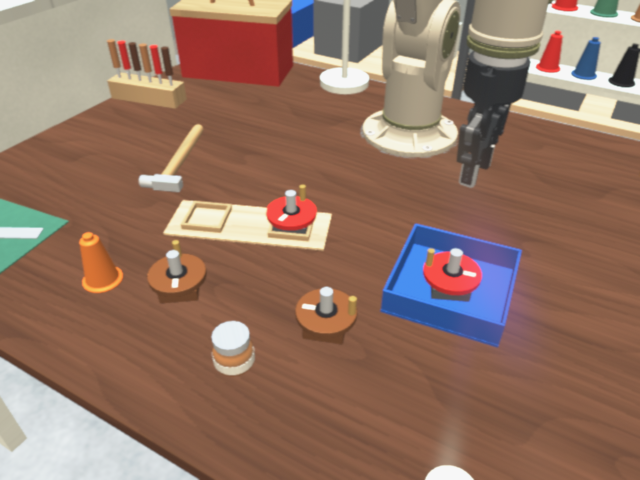

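The sticking winder stands upright in the middle of the bin at (453,272). The good one is in its nest at (291,212), and the gripper is clear of everything.

```bash
python3 -c "
from plant import ctrl;print(ctrl.sign_off())"
```

```text
the job is handed in; nothing more can be done
None
```

The right-hand winder is the sticking one and now stands upright in the middle of the blue bin; the good left-hand winder is still in its nest, and the job was handed in after about 14 s of the 54 s allowed (no verdict was returned).

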